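Open the ratchet shelf stop

ROBOT

A 6-joint arm with a two-finger parallel gripper is mounted at the origin on the work surface. World frame = base frame: x ahead of the robot, y to its left, z up, the work surface at z = 0. Lengths are in m, angles in rad, forces in N, time in s.
With the tool pointing down it reaches from about 0.3 to 0.875 m from the base axis. Payload 6.4 kg.
Tool frame: the origin (TCP) lies midway between the tips of the shut fingers; the grasp point (between the pads) lies 19 mm behind it; z points along the fingers, y is the line along which they close (so a half turn about z gives the same grasp; the last joint's range is limited). The gripper opens to 85 mm and grips with 20 to 120 N. Pads are 22 mm wide; open, the fingers measure 114 mm over their backs; the gripper's body (76 mm by 85 mm) begins 54 mm behind the grasp point. The pads swing forward as they close: fully open they stand 13 mm farther back than shut.
Start: joints at [1.083, 0.181, 1.607, -0, 1.354, -0.206], TCP at [0.16, 0.552, 0.199] pointing down, gripper open.
Joint ranges: [-2.99, 2.99], [-0.89, 2.07], [0.3, 2.58], [-1.14, 4.28], [0, 2.63], [-3.12, 3.12]. Speed limits (rad/s): [2.57, 2.57, 3.01, 3.14, 3.14, 3.14].

INTERFACE

Orientations are given as a unit quaternion [w, x, y, z].
In Python, from bench import sensors, vision, ctrl gives the robot as it stands.
- The arm moves only by the tool carry_out, never from a script. Its argument "deltas" is text: rows parted by semicolons, each of 7 numbers parted by spaces: the shift along the tool's x, y, z in mm, then the turn, a rotation vector about the tool's x, y, z in rad, then the closure, from 0 (fully open) to 1 (shut). In form: tx ty tz ax ay az claw; .... A call has 1 to 12 rows; each row is the pose to reach, as a shift and turn from the pose commanded when the call began, along the tool's axes at that moment; what a row does not reach only later rows make up. A row lasts 1/8 s, in which the tool goes at most 62.5 mm and 10.7 degrees, less where a joint would pass 70% of its speed; a pose out of reach is approached as far as the arm can. A call with a gripper value outside its range is refused whole. The fingers move at their own pace and stop on an object; the grip force is fixed at half the most. Time passes only in rows, so rows that repeat a pose let the fingers close. It gives the time, the measured TCP pose, the force, the opening and the grip force at its end, in the units of the state.
- sensors.get_obs(): the state, without advancing time (a new reading comes with each control period).
- vision.camera(name): name is "side" or "top"; returns the picture (384x512x3 uint8, blue, green, red); there is no depth.
- vision.camera_model(name): a dict with "K" (3x3 intrinsics, pixels), "extrinsics" (4x4, takes a point from world to camera coordinates). Camera axes: x right, y down, z forward; pixel columns grow to the right and rows downward; lengths in m; the calibration is good to about 2 mm. A picture is of the moment at which its call begins. camera_model takes no time and is no camera call.
- ctrl.hand_in(): hands the job in; it is judged then, once.
The state is a dict: "time_s": time; "q": joint angles; "dq": joint speeds; "joint_efforts": joint torques, N m; "eef_pos": TCP position; "eef_rot": TCP orientation; "wrist_force": force on the tool from outside, world axes, zero at the start; "torque": the same for the moment, N m; "opening": opening from 0.0 (shut) to 1.0 (fully open); "grasp_force": force on a finger pad.
Only numpy, scipy, OpenCV 4.12 (cv2) and the standard library are available. Lean on these libraries where they do the work, as an engineer would, in place of code of your own. Each camera call takes 0.05 s, during which the arm holds its last target. There are 200 camera calls.

TASK

Open up the ratchet stop on the shelf: press down the red release paddle on the sliding jaw and, keeping it down, push the jaw all the way back along its bar against the end stop, then come away so that the paddle springs up and the ratchet locks it there. Only press and push: do not grip the jaw or pull it from behind, and leave the black clip box and everything else on the shelf where it is.

Things in the scene. Friction and masses are not known exactly. Their poses are not given: they have to be found in the camera images.
- rail: Fixed ratchet stop, bolted to the shelf. Origin on the shelf under the bar. z up; bar along y; +y is 'back' (the way to push the jaw), the blue fixed head is at y -194 to -180 mm; +x is the clip box's side. Base plate x -42 to 142 mm, y -197 to 157 mm, 5 mm thick. Bar 16 mm wide, top 56 mm up. Head 65 mm tall, with a blade 75 mm tall out to x = 132 mm.
- jaw (a joint): Slide of the yellow and black jaw, in m: 0 = nearest the fixed head, 0.14 = fully back; starts at 0 to 0.05. Jaw spans rail y -85 mm (yellow blade, out to x = 132 mm, 72 mm tall) to -15 mm (rear of its wall), plus the joint value; 50 mm wide and 62 mm tall over the bar. About 3 N moves it slowly, but a ratchet (14 mm teeth) blocks it from going back unless the paddle is down 5 mm or more.
- release (a joint): Downward travel of the red release paddle, in m: 0 = fully up, 0.009 = fully down. It rides on the jaw. Spring: about 2.5 N at the top, 6 N at the bottom. The ratchet is free from about 0.005. Let go, it springs up (where its tooth meets a slope it may stay up to 0.005 down).
- paddle_top (a point): Centre of the top face of the red paddle (moves with it; 74 mm above the shelf when fully up). The paddle is flat, 52 mm across the bar (rail x) and 42 mm along it (rail y). On its -y side the jaw is lower than the pressed paddle; on its +y side stands the wall.
- wall_top (a point): Middle of the top edge of the yellow upright wall behind the paddle, on its face towards the paddle (23 mm to the +y of the paddle's centre, 110 mm above the shelf). The wall is 50 mm across the bar, rising 36 mm above the raised paddle; its face towards the paddle is the one to push on, in the rail's +y direction.
- jaw_back: Black plate, 50 x 4 mm and 90 mm tall, on the rear (+y) face of the jaw's wall (it gives 1 mm under pressure); fingers must not pull on it. Origin at the jaw's front end at shelf height, on the bar's centre line; the plate lies 66 to 70 mm to the +y of it.
- clip_box: Black plastic box with a spring clip lid, 99 x 70 x 44 mm, loose, standing on the base plate between the fixed head and the jaw's blade. Origin at the centre of its underside. To be left alone.
- patch_tin: Green round tin, 50 mm across, 24 mm tall, loose on the base plate near the end stop, origin under its centre. To be left alone.
- tray: Grey rubber-footed plastic tray, 300 x 200 x 34 mm, loose, origin under its centre. To be left alone.
- tyre_lever: Orange tyre lever, 130 mm long, in the tray. To be left alone.
- spoke_wrench: Chrome spoke wrench, 67 mm long, in the tray. To be left alone.
- pump_gauge: Black pump gauge with a red button, 100 mm long, in the tray. To be left alone.
- tube_carton: Cardboard carton, 80 x 80 x 55 mm, loose, origin under its centre. To be left alone.
- lube_bottle: Blue bottle, 48 mm across, 120 mm tall, loose, origin under its centre. To be left alone.
- end_stop (a point): Middle of the top of the blue end stop, 65 mm above the shelf, at rail y = 133 mm; the stop is 50 mm across the bar and 14 mm thick. The rear of the jaw meets it (1 mm gap) when fully back.

How it is judged:
On the way, in this order (a step that is already met when the one before it is completed fails the run):
1. the release paddle is pressed (over 5.5 mm) while the jaw is still near where it stood (value of joint release above 0.0055 m and value of joint jaw below 0.09 m), for 0.1 s.
2. the jaw has been pushed back to within 5 mm of the end stop (value of joint jaw above 0.135 m), for 0.1 s.
At the end, for the whole second after the job is handed in: The jaw stands still within 5 mm of the end stop, the paddle has sprung up (less than 4 mm down), and the clip box stands upright within 20 mm of where it was (value of joint jaw above 0.135 m and value of joint release below 0.004 m and velocity of joint jaw below 0.01 m/s and distance of clip_box from where it was at the start of the episode below 0.02 m and angle between clip_box's own z axis and vertical below 0.2 rad); the robot touches nothing.
It fails at once if the clip box is moved more than 20 mm or lifted (distance of clip_box from where it was at the start of the episode above 0.02 m or height (world z) of clip_box above 0.018 m).
It fails at once if the jaw is gripped, or pulled from behind (fingers on the back of its wall with over 2 N) (contact force between the fingers and jaw_back above 2 N).
It fails at once if another thing on the shelf is moved more than 30 mm (distance of any of patch_tin, tray, tyre_lever, spoke_wrench, pump_gauge, tube_carton, lube_bottle from where it was at the start of the episode above 0.03 m).
It also fails if it takes over 40 s, if anything falls off the work surface, if the arm or the gripper's body presses on something with over 40 N, if the wrist force passes 120 N, or if a joint passes its speed limit or range.

## Working session

There is one attempt and no reset: what is moved stays moved. The work goes in short steps, Python scripts to look and compute and a tool call to move; the robot and the scene stay as the last step left them, time stands still between calls to the robot, and variables do not carry over. Pictures are saved under pics/ and viewed, at most 10 in all, crops included, and the job is handed in when it is done.

Besides the shell and the picture viewer there is one more tool, called after "Emit:" as a command line: name --argument value ..., lists and objects as JSON in quotes. carry_out: Moves the arm, as the interface text tells. Its arguments: {"type":"object","properties":{"deltas":{"type":"string"}},"required":["deltas"]}

```bash
mkdir -p pics
python3 - <<'E'
from bench import sensors, vision, ctrl
import cv2, numpy as np
for n in ("side","top"):
    im=vision.camera(n); cv2.imwrite(f"pics/{n}0.png",im)
    m=vision.camera_model(n); print(n,np.round(m["K"],1).tolist(),np.round(m["extrinsics"],4).tolist())
o=sensors.get_obs(); print({k:np.round(v,4).tolist() for k,v in o.items()})
E
```

```text
side [[410.7, 0.0, 266.5], [0.0, 410.7, 191.6], [0.0, 0.0, 1.0]] [[0.8227, -0.5683, -0.0152, -0.4466], [-0.301, -0.4127, -0.8597, 0.2473], [0.4823, 0.7118, -0.5105, 1.2892], [0.0, 0.0, 0.0, 1.0]]
top [[390.7, 0.0, 258.3], [0.0, 390.7, 191.0], [0.0, 0.0, 1.0]] [[-0.0001, -0.9999, -0.0134, -0.0115], [-0.9972, 0.0011, -0.0745, 0.553], [0.0745, 0.0134, -0.9971, 1.2324], [0.0, 0.0, 0.0, 1.0]]
{'time_s': 0.1, 'q': [1.0827, 0.1815, 1.6079, -0.0, 1.3538, -0.2063], 'dq': [-0.0007, -0.0016, -0.003, 0.001, -0.0016, -0.002], 'joint_efforts': [0.0009, -44.588, -35.2236, -0.0001, 0.0042, -0.0], 'eef_pos': [0.1596, 0.5519, 0.1982], 'eef_rot': [-0.0003, 0.1404, 0.9901, -0.0007], 'wrist_force': [0.2004, 0.2777, 0.6203], 'torque': [-0.0275, 0.0205, 0.0182], 'grasp_force': 0.0, 'opening': 1.0013}
```

View pics/side0.png

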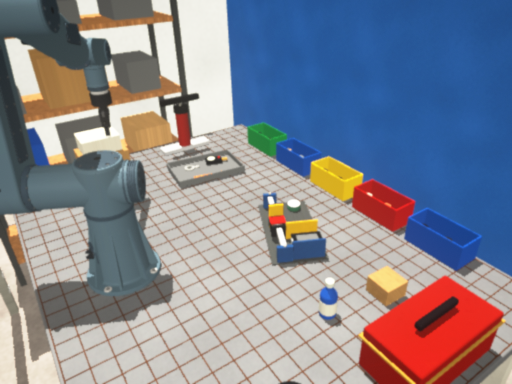

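View pics/top0.png

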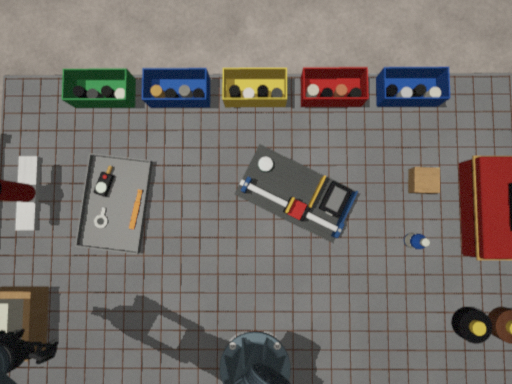

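The top view shows the rail around (297,195): paddle at (296,209), end stop near (244,183), and the fixed head near (345,222). The side view shows the jaw at about (278,222).

```bash
cat > h.py <<'E'
import cv2, numpy as np
from bench import sensors, vision, ctrl
def ray(n,px,z):
    m=vision.camera_model(n); E=m["extrinsics"]; R,t=E[:3,:3],E[:3,3]
    c=-R.T@t; d=R.T@np.linalg.solve(m["K"],[px[0],px[1],1.]); return c+d*(z-c[2])/d[2]
def proj(n,p):
    m=vision.camera_model(n); E=m["extrinsics"]; q=m["K"]@(E[:3,:3]@p+E[:3,3]); return q[:2]/q[2]
def blobs(im,lo,hi,box,amin=8):
    x0,y0,x1,y1=box; h=cv2.cvtColor(im,cv2.COLOR_BGR2HSV)[y0:y1,x0:x1]
    mk=cv2.inRange(h,np.array(lo),np.array(hi))
    k,l,s,c=cv2.connectedComponentsWithStats(mk)
    out=[]
    for i in range(1,k):
        if s[i,4]>=amin:
            pts=np.argwhere(l==i)[:,::-1].astype(np.float32)+[x0,y0]
            out.append((int(s[i,4]),cv2.minAreaRect(pts.astype(np.float32)),pts.mean(0)))
    return out
E
python3 - <<'E'
from h import *
t=cv2.imread("pics/top0.png"); s=cv2.imread("pics/side0.png")
box=(225,135,370,250)
for nm,lo,hi in (("red",(0,120,80),(8,255,255)),("red2",(172,120,80),(180,255,255)),("blue",(100,120,50),(130,255,255)),("yel",(15,110,90),(32,255,255)),("white",(0,0,170),(180,50,255))):
    for a,r,c in blobs(t,lo,hi,box): print(nm,a,np.round(r[0],1),np.round(r[1],1),round(r[2],1),np.round(c,1))
print("side")
for nm,lo,hi in (("red",(0,120,80),(8,255,255)),("yel",(15,110,90),(32,255,255)),("blue",(100,120,50),(130,255,255))):
    for a,r,c in blobs(s,lo,hi,(250,180,330,270)): print(nm,a,np.round(r[0],1),np.round(r[1],1),round(r[2],1),np.round(c,1))
a=cv2.resize(t[140:245,230:365],None,fx=5,fy=5,interpolation=cv2.INTER_CUBIC); cv2.imwrite("pics/tc.png",a)
b=cv2.resize(s[180:270,250:335],None,fx=6,fy=6,interpolation=cv2.INTER_CUBIC); cv2.imwrite("pics/sc.png",b)
E
```

```text
red 233 [297.1 209.3] [13.  17.4] 26.6 [297.2 209.2]
blue 23 [248.  179.5] [5. 4.] 90.0 [248.2 179.6]
blue 24 [243.5 189. ] [4.5 4.9] 26.6 [243.3 189. ]
blue 196 [346.2 209. ] [ 6.5 39. ] 22.8 [346.3 209.6]
blue 33 [335.5 234.5] [5. 7.] 90.0 [335.6 234.2]
yel 152 [316.6 191.3] [ 4.5 34.9] 25.6 [316.6 191.3]
yel 65 [289.2 204.6] [ 3.6 17.9] 26.6 [289.4 204.6]
white 157 [265.5 163.5] [13. 13.] 90.0 [265.1 163.4]
white 17 [241.5 182. ] [4. 3.] 90.0 [241.6 182.1]
white 200 [267.1 194.8] [42.   4.9] 26.6 [266.8 194.6]
white 156 [321.6 221.8] [32.2  4.5] 26.6 [321.3 221.6]
side
red 134 [276.8 219.8] [ 8.4 16.5] 81.3 [276.8 219.7]
yel 149 [319.5 186. ] [12. 19.] 90.0 [322.3 184.1]
yel 188 [275.5 209. ] [12. 15.] 90.0 [275.6 209.2]
yel 457 [301.1 228.7] [18.  33.4] 84.6 [299.9 227. ]
blue 44 [266.  200.5] [ 4. 13.] 0.0 [265.2 200. ]
blue 12 [272.5 196. ] [4. 3.] 90.0 [272.9 195.2]
blue 796 [300.9 249.4] [18.6 48.7] 81.6 [301.4 249.9]
```

View pics/tc.png

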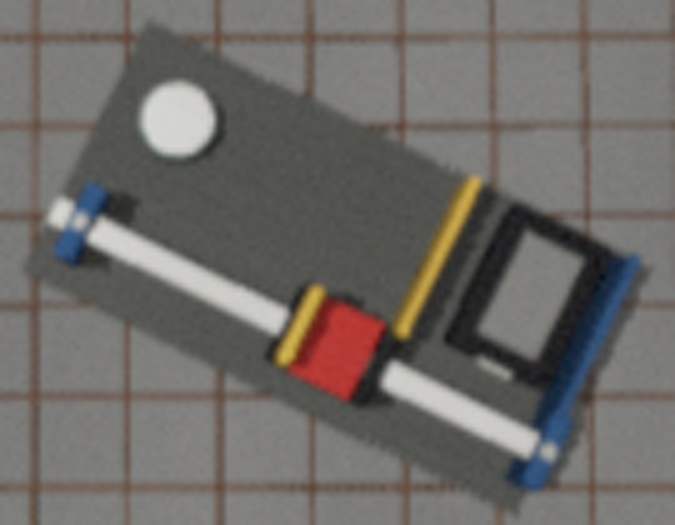

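View pics/sc.png

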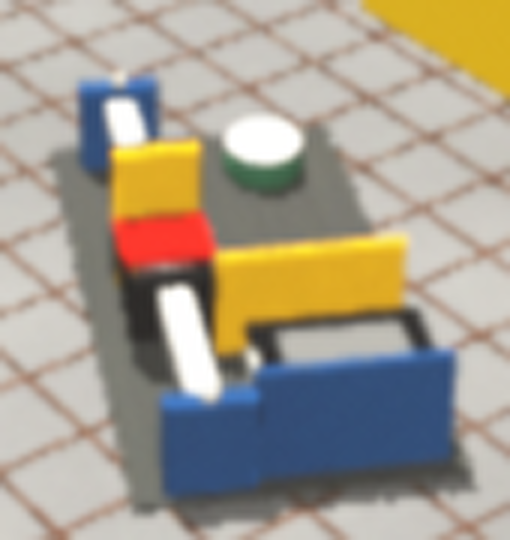

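The crops show the rail clearly. The end stop centre is at top px (246,184), the bar meets the head near (339,230), and the paddle is at (297,209) with the wall on its upper left.

Run:
```python
from h import *
pad=ray("top",(297.1,209.3),.074); wall=ray("top",(289.3,204.6),.110)
es=ray("top",(245.9,184.3),.065); b1=ray("top",(266.9,194.7),.056); b2=ray("top",(321.4,221.7),.056)
hd=ray("top",(335.6,234.2),.065)
# plate corners
C=[ray("top",(x/5+230-.4,y/5+140-.4),.005) for x,y in ((152,22),(28,268),(515,515),(645,262))]
print(np.round(C,3).tolist())
d=(b1-b2)[:2]; print("bar yaw",np.degrees(np.arctan2(d[1],d[0])))
for i,j in((3,0),(2,1)):
    e=(C[j]-C[i])[:2]; print("edge",np.degrees(np.arctan2(e[1],e[0])),np.linalg.norm(e))
e=(es-pad)[:2]; print("pad-es",np.degrees(np.arctan2(e[1],e[0])),np.linalg.norm(e))
print("pad",pad,"wall",wall,"es",es,"b",b1,b2,"wall-pad",np.linalg.norm((wall-pad)[:2]))
# two-view check
def tri(p,q):
    A=[];b=[]
    for n,x in(("top",p),("side",q)):
        m=vision.camera_model(n);E=m["extrinsics"];P=m["K"]@E[:3]
        for k in(0,1): r=x[k]*P[2]-P[k]; A.append(r[:3]); b.append(-r[3])
    return np.linalg.lstsq(np.array(A),np.array(b),rcond=None)[0]
print("tri pad",tri((297.1,209.3),(276.8,219.8)))
print("side red on plane",ray("side",(276.8,219.8),.074))
```

```text
[[0.709, -0.017, 0.005], [0.547, 0.063, 0.005], [0.388, -0.25, 0.005], [0.551, -0.336, 0.005]]
bar yaw 63.52839357255748
edge 63.64417031377173 0.3558672172739451
edge 63.075455497900975 0.3513665487450225
pad-es 63.67266097031756 0.17523090328944463
pad [ 0.49285878 -0.13104693  0.074     ] wall [ 0.50579982 -0.10495985  0.11      ] es [0.57057349 0.02600814 0.065     ] b [ 0.53881325 -0.03905198  0.056     ] [ 0.45502591 -0.20731215  0.056     ] wall-pad 0.029120546054940747
tri pad [ 0.49410517 -0.13237917  0.06632695]
side red on plane [ 0.4886103  -0.14190062  0.074     ]
```

```bash
cat >> h.py <<'E'
from scipy.spatial.transform import Rotation as Ro
U=np.array([np.cos(np.radians(63.55)),np.sin(np.radians(63.55)),0])
def tool():
    o=sensors.get_obs(); q=o["eef_rot"]; return o,Ro.from_quat([q[1],q[2],q[3],q[0]])
def delta(target):
    o,R=tool(); G=Ro.from_matrix(np.c_[U,np.cross([0,0,-1],U),[0,0,-1]])
    return np.round(R.inv().apply(np.array(target)-o["eef_pos"])*1000,1),np.round((R.inv()*G).as_rotvec(),4)
E
python3 - <<'E'
from h import *
print(delta([.4955,-.1257,.190]))
E
```

```text
(array([-511. , -557.4,    8.9]), array([-1.4000e-03,  1.1000e-03,  1.7506e+00]))
```

Emit:
carry_out --deltas "-14 -15 0 0 0 0.05 1; -42 -46 0 0 0 0.14 1; -70 -77 0 0 0 0.24 1; -98 -107 0 0 0 0.34 1; -126 -138 0 0 0 0.43 1; -154 -168 0 0 0 0.53 1; -182 -199 0 0 0 0.62 1; -210 -229 0 0 0 0.72 1; -238 -260 0 0 0 0.82 1; -266 -290 0 0 0 0.91 1; -294 -321 0 0 0 1.01 1; -310 -338 0 0 0 1.06 1"

```text
time_s: 1.6
eef_pos: [0.3641, 0.1398, 0.1988]
eef_rot: [0.0, 0.623, 0.782, -0.0]
wrist_force: [0.1, -1.1, -0.1]
opening: 0.003
grasp_force: 0.0
```

Run:
```python
from h import *
o=sensors.get_obs(); print(o["eef_pos"],o["opening"],o["wrist_force"]); print(delta([.4955,-.1257,.150]))
```

```text
[0.3640585  0.13978415 0.19880056] 0.0027366991045317465 [ 0.07291737 -1.14274647 -0.10952008]
(array([-288.1,   68.9,   48.8]), array([-2.000e-04,  3.000e-04,  6.866e-01]))
```

Emit:
carry_out --deltas "-15 4 0 0 0 0.04 1; -45 11 0 0 0 0.11 1; -75 18 0 0 0 0.18 1; -105 25 0 0 0 0.25 1; -135 32 0 0 0 0.32 1; -165 39 0 0 0 0.39 1; -195 47 0 0 0 0.46 1; -225 54 0 0 0 0.53 1; -255 61 10 0 0 0.6 1; -277 66 25 0 0 0.66 1; -288 69 40 0 0 0.687 1; -288 69 49 0 0 0.687 1"

```text
time_s: 3.1
eef_pos: [0.4956, -0.1232, 0.1486]
eef_rot: [-0.001, 0.849, 0.528, -0.0]
wrist_force: [-1.3, 0.4, -0.6]
opening: 0.0
grasp_force: 0.0
```

Run:
```python
from h import *
s=vision.camera("side");t=vision.camera("top")
a=cv2.resize(s[140:270,230:340],None,fx=4,fy=4,interpolation=cv2.INTER_CUBIC)
b=cv2.resize(t[140:250,230:330],None,fx=4,fy=4,interpolation=cv2.INTER_CUBIC)
c=np.zeros((520,840,3),np.uint8); c[:520,:440]=a; c[:440,440:]=b; cv2.imwrite("pics/c1.png",cv2.resize(c,(800,495)))
print(delta([.4955,-.1257,.082]),sensors.get_obs()["wrist_force"])
```

```text
(array([-2.9,  2.2, 66.5]), array([-0.0032, -0.0003,  0.0046])) [0.23905215 0.37677424 0.54687578]
```

View pics/c1.png

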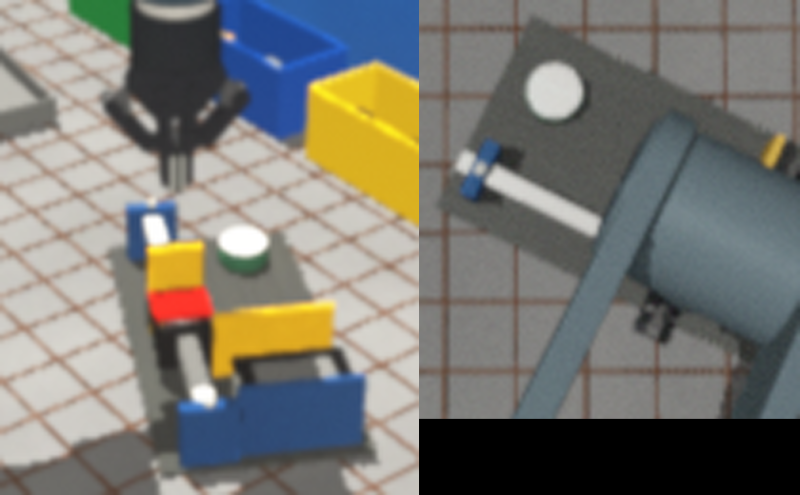

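The side view (left half) shows the shut fingers at crop (177,190), above the paddle at (180,305) and in front of the wall. Next I descend to just above the paddle.

Emit:
carry_out --deltas "-1.5 1 15 0 0 0.004 1; -3 2 35 0 0 0.004 1; -3 2 52 0 0 0.004 1; -3 2 62 0 0 0.004 1; -3 2 66 0 0 0.004 1; -3 2 66 0 0 0.004 1"

```text
time_s: 3.95
eef_pos: [0.4969, -0.1269, 0.0841]
eef_rot: [0.0, 0.85, 0.526, 0.0]
wrist_force: [0.0, -0.4, -1.2]
opening: -0.003
grasp_force: 0.0
```

Run:
```python
from h import *
s=vision.camera("side")
cv2.imwrite("pics/c2.png",cv2.resize(s[170:250,240:340],None,fx=7,fy=7,interpolation=cv2.INTER_CUBIC))
o=sensors.get_obs();p=o["eef_pos"]; print(p,o["wrist_force"],delta([.4955,-.1257,.066]))
g=lambda P:np.round((proj("side",P)-[240,170])*7)
V=np.cross(U,[0,0,1]); pd=np.array([.4929,-.1310,.074])+.002*U
print("tcp",g(p),"pad corners",[g(pd+a*.021*U+b*.026*V).tolist() for a in(-1,1) for b in(-1,1)],"wall",[g(pd+.023*U+b*.025*V+[0,0,.036]).tolist() for b in(-1,1)])
```

```text
[ 0.49707796 -0.12705379  0.08438883] [-0.16686743 -0.20552275  0.02770185] (array([ 0.5, -2. , 18.4]), array([ 0.0007, -0.    , -0.0003]))
tcp [254. 311.] pad corners [[204.0, 362.0], [311.0, 352.0], [192.0, 314.0], [296.0, 304.0]] wall [[192.0, 250.0], [294.0, 241.0]]
```

View pics/c2.png

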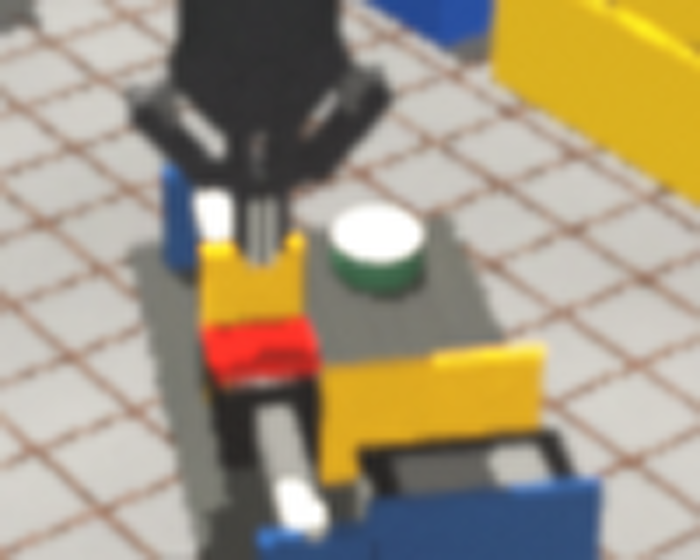

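The fingertips appear at crop (262,262), higher than the projected TCP at (254,311). I'll check this before pressing, using both moments.

Run:
```python
from h import *
s=vision.camera("side")
o=sensors.get_obs();p=o["eef_pos"]; print(p,o["q"])
print("now",proj("side",p),"c1 time",proj("side",np.array([.4957,-.1232,.1485])), "seen c1 ~(276.5,189.9), seen now ~(277.4,207.4)")
for h in (0,.01,.02,.03,.04,.073): print(h,proj("side",p+[0,0,h]).round(1))
cv2.imwrite("pics/c3.png",cv2.resize(s[172:228,256:306],None,fx=10,fy=10,interpolation=cv2.INTER_NEAREST))
```

```text
[ 0.49717091 -0.12714241  0.08454629] [-4.81958921e-01  1.80666945e-01  1.85889826e+00 -4.10344635e-05
  1.10099887e+00 -1.99963723e-02]
now [276.28839062 214.39308308] c1 time [275.17692323 198.00017542] seen c1 ~(276.5,189.9), seen now ~(277.4,207.4)
0 [276.3 214.4]
0.01 [276.3 211.9]
0.02 [276.3 209.5]
0.03 [276.3 207. ]
0.04 [276.3 204.5]
0.073 [276.2 196. ]
```

View pics/c3.png

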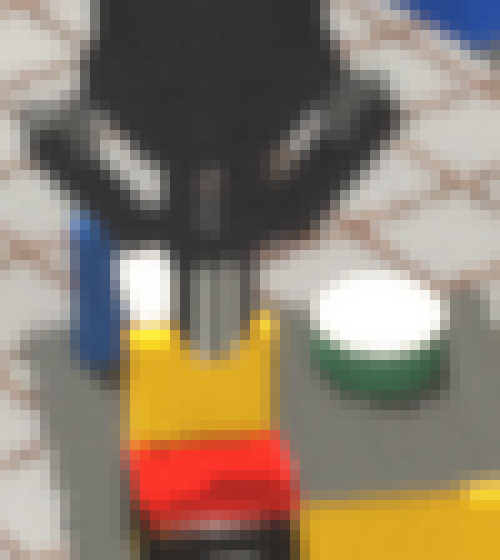

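The tip is at (277.2,207.5), about 7 px (roughly 28 mm) above the projected TCP. Its sideways position agrees with the paddle. I'll go down slowly and let the force show where contact is.

Emit:
carry_out --deltas "0 -1 3 0 0 0 1; 0 -1 6 0 0 0 1; 0 -1 9 0 0 0 1; 0 -1 12 0 0 0 1; 0 -1 12 0 0 0 1; 0 -1 12 0 0 0 1"

```text
time_s: 4.8
eef_pos: [0.4959, -0.1265, 0.072]
eef_rot: [0.0, 0.85, 0.526, -0.0]
wrist_force: [-0.0, 0.3, 0.7]
opening: -0.002
grasp_force: 0.0
```

Run:
```python
from h import *
o=sensors.get_obs();p=o["eef_pos"]; print(p,o["wrist_force"],o["torque"],proj("side",p))
s=vision.camera("side"); cv2.imwrite("pics/c4.png",cv2.resize(s[172:228,256:306],None,fx=10,fy=10,interpolation=cv2.INTER_NEAREST))
```

```text
[ 0.49585839 -0.12653812  0.07200792] [-0.03358023  0.29526757  0.74199533] [-0.04662893 -0.04105776  0.02458356] [275.88379651 217.49396593]
```

View pics/c4.png

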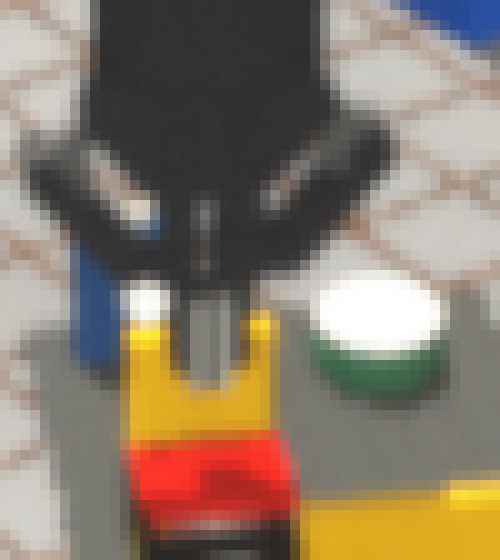

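No contact yet at a reported z of 0.072; the tip at (277,210.5) is still about 7 px above the paddle face, at about v 217. I continue down in small steps.

Emit:
carry_out --deltas "0 0 3 0 0 0 1; 0 0 6 0 0 0 1; 0 0 9 0 0 0 1; 0 0 12 0 0 0 1; 0 0 15 0 0 0 1; 0 0 18 0 0 0 1; 0 0 18 0 0 0 1; 0 0 18 0 0 0 1"

```text
time_s: 5.85
eef_pos: [0.4959, -0.1265, 0.054]
eef_rot: [0.0, 0.85, 0.526, 0.0]
wrist_force: [0.1, 0.5, -0.0]
opening: 0.001
grasp_force: 0.0
```

Emit:
carry_out --deltas "0 0 2 0 0 0 1; 0 0 4 0 0 0 1; 0 0 6 0 0 0 1; 0 0 6 0 0 0 1; 0 0 6 0 0 0 1"

```text
time_s: 6.48
eef_pos: [0.4958, -0.1265, 0.048]
eef_rot: [-0.0, 0.85, 0.526, -0.0]
wrist_force: [-0.6, -0.3, 0.8]
opening: -0.001
grasp_force: 0.0
```

Emit:
carry_out --deltas "0 0 1.5 0 0 0 1; 0 0 3 0 0 0 1; 0 0 3 0 0 0 1; 0 0 3 0 0 0 1"

```text
time_s: 6.98
eef_pos: [0.4958, -0.1265, 0.045]
eef_rot: [-0.0, 0.85, 0.526, -0.0]
wrist_force: [0.6, 0.6, 0.0]
opening: -0.0
grasp_force: 0.0
```

Run:
```python
from h import *
o=sensors.get_obs();p=o["eef_pos"]; print(p,o["wrist_force"],o["torque"],proj("side",p))
s=vision.camera("side"); cv2.imwrite("pics/c5.png",cv2.resize(s[172:228,256:306],None,fx=10,fy=10,interpolation=cv2.INTER_NEAREST))
```

```text
[ 0.49578879 -0.12646354  0.04496029] [0.56471027 0.5536372  0.03121446] [-0.03456572  0.04059906 -0.00576132] [275.88232084 223.98610412]
```

View pics/c5.png

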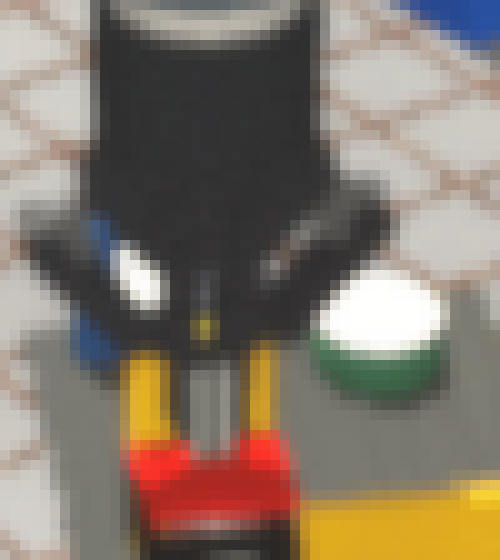

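The tip is now at crop (210,452), just over the paddle, whose face spans crop v 435–495. Force is still nil, so I continue in fine steps.

Emit:
carry_out --deltas "0 0 1.5 0 0 0 1; 0 0 3 0 0 0 1; 0 0 3 0 0 0 1; 0 0 3 0 0 0 1"

```text
time_s: 7.52
eef_pos: [0.4958, -0.1265, 0.042]
eef_rot: [-0.0, 0.85, 0.526, -0.0]
wrist_force: [0.3, -0.6, 0.3]
opening: 0.001
grasp_force: 0.0
```

Emit:
carry_out --deltas "0 0 1.5 0 0 0 1; 0 0 2 0 0 0 1; 0 0 2 0 0 0 1; 0 0 2 0 0 0 1"

```text
time_s: 8.02
eef_pos: [0.4958, -0.1265, 0.04]
eef_rot: [-0.0, 0.85, 0.526, -0.0]
wrist_force: [0.1, -0.1, 0.6]
opening: -0.0
grasp_force: 0.0
```

Emit:
carry_out --deltas "0 0 1.5 0 0 0 1; 0 0 3 0 0 0 1; 0 0 3 0 0 0 1; 0 0 3 0 0 0 1"

```text
time_s: 8.52
eef_pos: [0.4959, -0.1265, 0.0372]
eef_rot: [0.0, 0.85, 0.526, 0.0]
wrist_force: [-1.5, 0.5, 3.6]
opening: -0.003
grasp_force: 1.9
```

Run:
```python
from h import *
o=sensors.get_obs();p=o["eef_pos"]; print(p,o["wrist_force"])
s=vision.camera("side"); cv2.imwrite("pics/c6.png",s)
for f in ("c6","side0"):
    h=cv2.cvtColor(cv2.imread(f"pics/{f}.png"),cv2.COLOR_BGR2HSV)
    m=cv2.inRange(h,np.array((0,120,80)),np.array((8,255,255)))|cv2.inRange(h,np.array((172,120,80)),np.array((180,255,255)))
    print(f); print("\n".join(str(r)+" "+"".join(".#"[int(x>0)] for x in m[r,266:290]) for r in range(210,228)))
```

```text
[ 0.49590283 -0.12652517  0.0372336 ] [-1.53152674  0.52427961  3.60366174]
c6
210 ........................
211 ........................
212 ........................
213 ........................
214 ........................
215 .................#......
216 .......#......####......
217 ..######......#####.....
218 ...######....######.....
219 ...#######...######.....
220 ...################.....
221 ...#################....
222 ....################....
223 ....###############.....
224 ....######.....##.#.....
225 .....###................
226 ........................
227 ........................
side0
210 ........................
211 ........................
212 ........................
213 ........................
214 ........................
215 ................##......
216 ........###########.....
217 ..#################.....
218 ...################.....
219 ...#################....
220 ...#################....
221 ...#################....
222 ...################.....
223 ....###############.....
224 ....#####...............
225 .....#..................
226 ........................
227 ........................
```

Emit:
carry_out --deltas "0 0 1.5 0 0 0 1; 0 0 3 0 0 0 1; 0 0 3 0 0 0 1; 0 0 3 0 0 0 1"

```text
time_s: 9.07
eef_pos: [0.4959, -0.1265, 0.0341]
eef_rot: [0.0, 0.85, 0.526, 0.0]
wrist_force: [-0.6, 1.4, 5.1]
opening: -0.001
grasp_force: 2.5
```

Emit:
carry_out --deltas "0 0 1 0 0 0 1; 0 0 2 0 0 0 1; 0 0 2 0 0 0 1; 0 0 2 0 0 0 1"

```text
time_s: 9.57
eef_pos: [0.496, -0.1265, 0.0326]
eef_rot: [0.0, 0.85, 0.526, 0.0]
wrist_force: [-2.5, 1.5, 9.4]
opening: 0.004
grasp_force: 4.9
```

Run:
```python
from h import *
o=sensors.get_obs();p=o["eef_pos"]; print(p,o["wrist_force"],o["torque"])
s=vision.camera("side"); cv2.imwrite("pics/c7.png",s)
for f in ("c7",):
    h=cv2.cvtColor(cv2.imread(f"pics/{f}.png"),cv2.COLOR_BGR2HSV)
    m=cv2.inRange(h,np.array((0,120,80)),np.array((8,255,255)))|cv2.inRange(h,np.array((172,120,80)),np.array((180,255,255)))
    print(f); print("\n".join(str(r)+" "+"".join(".#"[int(x>0)] for x in m[r,266:290]) for r in range(210,228)))
```

```text
[ 0.49600104 -0.12650489  0.03259225] [-2.46034442  1.54867821  9.38014593] [ 0.22792574  0.47216451 -0.06273382]
c7
210 ........................
211 ........................
212 ........................
213 ........................
214 ........................
215 ........................
216 ........................
217 .......#......####......
218 ..######......#####.....
219 ...######....######.....
220 ...######....######.....
221 ...################.....
222 ...#################....
223 ....###############.....
224 ....###############.....
225 ....##########..........
226 ........................
227 ........................
```

Emit:
carry_out --deltas "0 0 1 0 0 0 1; 0 0 1 0 0 0 1; 0 0 1 0 0 0 1; 0 0 1 0 0 0 1"

```text
time_s: 10.12
eef_pos: [0.4962, -0.1265, 0.0324]
eef_rot: [0.0, 0.85, 0.527, 0.0]
wrist_force: [-5.7, 3.0, 17.6]
opening: 0.005
grasp_force: 8.7
```

Run:
```python
from h import *
o=sensors.get_obs();p=o["eef_pos"]; print(p,o["wrist_force"],o["grasp_force"])
s=vision.camera("side"); cv2.imwrite("pics/c8.png",s)
def edge(f):
    im=cv2.imread(f"pics/{f}.png").astype(float); g=im[208:221,:,1]  # yellow->red: green drops
    out=[]
    for u in (270,271,272,281,282,283):
        c=g[:,u]; mid=(c[:5].mean()+c[-2:].mean())/2; i=np.where((c[:-1]>mid)&(c[1:]<=mid))[0][-1]
        out.append(208+i+(c[i]-mid)/(c[i]-c[i+1]))
    return np.round(out,2)
for f in("side0","c5","c6","c7","c8"): print(f,edge(f))
P=ray("top",(297.1,209.3),.074)
print("px per 9mm",proj("side",P)-proj("side",P-[0,0,.009]))
```

```text
[ 0.49621385 -0.12651538  0.03244268] [-5.70126194  2.95868535 17.58242788] 8.749037558591226
side0 [215.93 215.75 215.71 214.8  214.76 214.97]Traceback (most recent call last):
  File "<stdin>", line 11, in <module>
  File "<stdin>", line 8, in edge
IndexError: index -1 is out of bounds for axis 0 with size 0
```

Run:
```python
from h import *
for f in("side0","c6","c7","c8"):
    im=cv2.imread(f"pics/{f}.png"); print(f,im[213:221,270,1],im[213:221,282,1])
P=ray("top",(297.1,209.3),.074)
print("px per 9mm",proj("side",P)-proj("side",P-[0,0,.009]))
```

```text
side0 [178 176 164 113  69  59  58  58] [160 147  96  62  57  56  56  57]
c6 [177 176 164 114  67  53  46  45] [153 142  97  58  49  44  40  39]
c7 [177 177 176 164 118  71  54  47] [153 155 143  97  58  50  44  41]
c8 [177 177 177 164 118  71  54  47] [153 154 143  97  58  49  43  40]
px per 9mm [-0.0090837  -2.18294802]
```

The paddle is bottomed: force rises steeply with no further travel. I ease off slightly and begin the push.

Emit:
carry_out --deltas "0 0 -0.7 0 0 0 1; 2 0 -0.7 0 0 0 1; 5 0 -0.7 0 0 0 1; 8 0 -0.7 0 0 0 1; 12 0 -0.7 0 0 0 1; 16 0 -0.7 0 0 0 1; 20 0 -0.7 0 0 0 1; 24 0 -0.7 0 0 0 1; 24 0 -0.7 0 0 0 1"

```text
time_s: 11.3
eef_pos: [0.5067, -0.1051, 0.0325]
eef_rot: [0.0, 0.85, 0.527, -0.0]
wrist_force: [-3.7, 1.5, 12.5]
opening: 0.003
grasp_force: 6.1
```

```bash
cat > st.py <<'E'
from h import *
o=sensors.get_obs();p=o["eef_pos"]; f=o["wrist_force"]; V=np.cross(U,[0,0,1])
s=vision.camera("side")
print("y_rel_pad0",np.round((p-np.array([.4929,-.1310,p[2]]))@U*1000,1),"z",round(p[2],4),"F along/lat/z",np.round([f@U,f@V,f[2]],1),o["grasp_force"])
for a,r,c in blobs(s,(0,120,70),(8,255,255),(255,170,310,235)): print("red",a,np.round(c,1))
E
python3 st.py
```

```text
y_rel_pad0 29.3 z 0.0325 F along/lat/z [-0.3 -4.  12.5] 6.098383700737031
red 117 [275.7 217.5]
```

The jaw is moving freely with the paddle. I continue along the bar.

Emit:
carry_out --deltas "5 0 0 0 0 0 1; 11 0 0 0 0 0 1; 17 0 0 0 0 0 1; 23 0 0 0 0 0 1; 29 0 0 0 0 0 1; 35 0 0 0 0 0 1; 41 0 0 0 0 0 1; 47 0 0 0 0 0 1; 53 0 0 0 0 0 1; 58 0 0 0 0 0 1; 60 0 0 0 0 0 1; 60 0 0 0 0 0 1"

```text
time_s: 12.85
eef_pos: [0.5333, -0.0513, 0.0325]
eef_rot: [0.0, 0.85, 0.527, -0.0]
wrist_force: [-3.7, 2.2, 12.1]
opening: -0.002
grasp_force: 6.1
```

```bash
python3 st.py
```

```text
y_rel_pad0 89.4 z 0.0325 F along/lat/z [ 0.3 -4.3 12.1] 6.136450037593022
red 103 [272.9 208.3]
```

Emit:
carry_out --deltas "5 0 0 0 0 0 1; 11 0 0 0 0 0 1; 17 0 0 0 0 0 1; 23 0 0 0 0 0 1; 29 0 0 0 0 0 1; 35 0 0 0 0 0 1; 39 0 0 0 0 0 1; 42 0 0 0 0 0 1; 44 0 0 0 0 0 1; 44 0 0 0 0 0 1"

```text
time_s: 14.15
eef_pos: [0.5528, -0.0119, 0.0325]
eef_rot: [-0.0, 0.85, 0.527, -0.0]
wrist_force: [-4.5, 1.0, 12.5]
opening: 0.002
grasp_force: 6.1
```

```bash
python3 st.py
```

```text
y_rel_pad0 133.4 z 0.0325 F along/lat/z [-1.1 -4.5 12.5] 6.112504942284431
red 95 [271.1 201.9]
```

Emit:
carry_out --deltas "1.5 0 0 0 0 0 1; 3 0 0 0 0 0 1; 4.5 0 0 0 0 0 1; 6 0 0 0 0 0 1; 6 0 0 0 0 0 1"

```text
time_s: 14.82
eef_pos: [0.5551, -0.0072, 0.0325]
eef_rot: [0.0, 0.85, 0.527, -0.001]
wrist_force: [-7.6, -1.8, 12.3]
opening: 0.0
grasp_force: 6.4
```

Emit:
carry_out --deltas "1 0 0 0 0 0 1; 2 0 0 0 0 0 1; 2 0 0 0 0 0 1; 2 0 0 0 0 0 1"

```text
time_s: 15.32
eef_pos: [0.5562, -0.0061, 0.0325]
eef_rot: [0.001, 0.85, 0.527, -0.001]
wrist_force: [-5.2, -4.8, 12.2]
opening: -0.004
grasp_force: 5.8
```

```bash
python3 st.py
python3 - <<'E'
from h import *
t=vision.camera("top");s=vision.camera("side")
c=np.zeros((480,800,3),np.uint8); c[:,:400]=cv2.resize(s[160:256,240:320],(400,480),interpolation=cv2.INTER_CUBIC); c[:,400:]=cv2.resize(t[150:246,230:310],(400,480),interpolation=cv2.INTER_CUBIC)
cv2.imwrite("pics/c9.png",c)
E
```

```text
y_rel_pad0 140.0 z 0.0325 F along/lat/z [-6.6 -2.6 12.2] 5.754879437154159
red 99 [270.8 201.2]
```

Emit:
carry_out --deltas "1 0 0 0 0 0 1; 2 0 0 0 0 0 1; 3 0 0 0 0 0 1; 3 0 0 0 0 0 1; 3 0 0 0 0 0 1"

```text
time_s: 16.1
eef_pos: [0.5581, -0.0036, 0.0325]
eef_rot: [0.001, 0.85, 0.527, -0.0]
wrist_force: [-4.2, -4.9, 9.2]
opening: -0.001
grasp_force: 4.8
```

```bash
python3 st.py
```

```text
y_rel_pad0 143.1 z 0.0325 F along/lat/z [-6.2 -1.6  9.2] 4.772872558532981
red 101 [270.9 201.1]
```

Run:
```python
from h import *
t=vision.camera("top");s=vision.camera("side")
c=np.zeros((480,800,3),np.uint8); c[:,:400]=cv2.resize(s[180:228,250:290],(400,480),interpolation=cv2.INTER_CUBIC); c[:,400:]=cv2.resize(t[150:246,230:310],(400,480),interpolation=cv2.INTER_CUBIC)
cv2.imwrite("pics/c9.png",c)
```

```text
(no output)
```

View pics/c9.png

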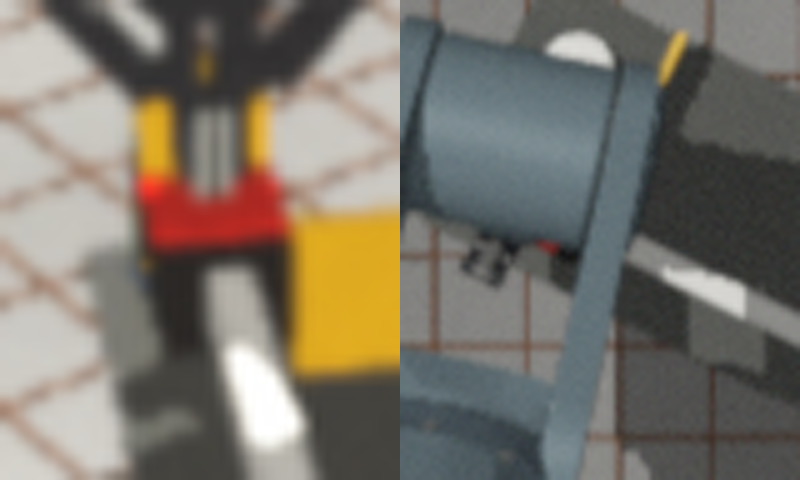

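The side half shows the finger tip at (213,195) close to the wall on the pressed paddle. The top half shows the blade's outer end at (675,58), which lets me measure the jaw's travel.

Run:
```python
from h import *
V=np.cross(U,[0,0,1]); es=ray("top",(245.9,184.3),.065)
t0=cv2.imread("pics/top0.png"); t1=vision.camera("top")
for t,box in((t0,(300,170,335,215)),(t1,(276,150,300,172))):
    m=cv2.inRange(cv2.cvtColor(t,cv2.COLOR_BGR2HSV),np.array((15,110,90)),np.array((32,255,255)))
    x0,y0,x1,y1=box; p=np.argwhere(m[y0:y1,x0:x1])[:,::-1]+[x0,y0]
    W=np.array([ray("top",q,.072)-es for q in p]); a=W@U*1000+133; b=W@V*1000
    k=b>105; print(len(p),"blade rail y",a.mean().round(1),"outer part",a[k].mean().round(1),k.sum(),"x max",b.max().round(1))
```

```text
152 blade rail y -71.7 outer part -71.7 35 x max 130.6
29 blade rail y 59.1 outer part 59.4 25 x max 130.5
```

Emit:
carry_out --deltas "1 0 0 0 0 0 1; 2 0 0 0 0 0 1; 3 0 0 0 0 0 1; 4 0 0 0 0 0 1; 4 0 0 0 0 0 1; 4 0 0 0 0 0 1"

```text
time_s: 17.05
eef_pos: [0.5585, -0.0028, 0.0325]
eef_rot: [0.002, 0.85, 0.526, -0.003]
wrist_force: [-10.5, -17.9, 13.9]
opening: -0.004
grasp_force: 4.9
```

```bash
python3 st.py;  python3 - <<'E'
from h import *
V=np.cross(U,[0,0,1]); es=ray("top",(245.9,184.3),.065)
t=vision.camera("top"); x0,y0,x1,y1=(270,150,300,172)
m=cv2.inRange(cv2.cvtColor(t,cv2.COLOR_BGR2HSV),np.array((15,110,90)),np.array((32,255,255)))
p=np.argwhere(m[y0:y1,x0:x1])[:,::-1]+[x0,y0]
W=np.array([ray("top",q,.072)-es for q in p]); a=W@U*1000+133; b=W@V*1000;k=b>105; print(len(p),a[k].mean())
E
```

```text
y_rel_pad0 144.0 z 0.0325 F along/lat/z [-20.7  -1.4  13.9] 4.9300732644042
red 103 [270.8 201.1]
33 59.36482377598206
```

Contact with the wall is firm at 21 N and the jaw no longer moves, so it is at the end stop. I relax the push and lift straight up.

Emit:
carry_out --deltas "-3 0 0 0 0 0 1; -3.5 0 0 0 0 0 1; -3.5 0 -3 0 0 0 1; -3.5 0 -8 0 0 0 1; -4 0 -15 0 0 0 1; -5 0 -28 0 0 0 1; -6 0 -50 0 0 0 1; -6 0 -80 0 0 0 1; -6 0 -110 0 0 0 1; -6 0 -140 0 0 0 1; -6 0 -160 0 0 0 1; -6 0 -160 0 0 0 1"

```text
time_s: 18.65
eef_pos: [0.5579, -0.0038, 0.1938]
eef_rot: [0.001, 0.85, 0.527, 0.001]
wrist_force: [0.6, 0.6, -1.0]
opening: -0.005
grasp_force: 0.0
```

```bash
python3 st.py;  python3 - <<'E'
from h import *
V=np.cross(U,[0,0,1]); es=ray("top",(245.9,184.3),.065)
t=vision.camera("top"); x0,y0,x1,y1=(270,150,300,172)
m=cv2.inRange(cv2.cvtColor(t,cv2.COLOR_BGR2HSV),np.array((15,110,90)),np.array((32,255,255)))
p=np.argwhere(m[y0:y1,x0:x1])[:,::-1]+[x0,y0]
W=np.array([ray("top",q,.072)-es for q in p]); a=W@U*1000+133; b=W@V*1000;k=b>105; print(len(p),a[k].mean())
s=vision.camera("side"); a=cv2.imread("pics/c9.png")
print(s[192:206,265,1]); print(s[192:206,277,1]); print("pressed back edge at v~198")
E
```

```text
y_rel_pad0 142.8 z 0.1938 F along/lat/z [ 0.8  0.2 -1. ] 0.0
red 104 [270.9 198.5]Traceback (most recent call last):
  File "<stdin>", line 6, in <module>
ValueError: matmul: Input operand 1 has a mismatch in its core dimension 0, with gufunc signature (n?,k),(k,m?)->(n?,m?) (size 3 is different from 0)
```

Emit:
carry_out --deltas "0 -20 0 0 0 0 1; 0 -60 0 0 0 0 1; 0 -100 0 0 0 0 1; 0 -140 0 0 0 0 1; 0 -160 0 0 0 0 1; 0 -160 0 0 0 0 1"

```text
time_s: 19.5
eef_pos: [0.4121, 0.0681, 0.1905]
eef_rot: [-0.001, 0.85, 0.527, -0.001]
wrist_force: [0.7, 0.1, 0.8]
opening: -0.001
grasp_force: 0.0
```

Run:
```python
from h import *
V=np.cross(U,[0,0,1]); es=ray("top",(245.9,184.3),.065)
print(sensors.get_obs()["eef_pos"],sensors.get_obs()["wrist_force"])
t=vision.camera("top"); x0,y0,x1,y1=(235,140,310,215)
hs=cv2.cvtColor(t,cv2.COLOR_BGR2HSV)
m=cv2.inRange(hs,np.array((15,110,70)),np.array((32,255,255)))
p=np.argwhere(m[y0:y1,x0:x1])[:,::-1]+[x0,y0]
if len(p):
    W=np.array([ray("top",q,.072)-es for q in p]); a=W@U*1000+133; b=W@V*1000;k=b>35; print(len(p),k.sum(),"blade y",a[k].mean(),"x range",b.min(),b.max())
for a,r,c in blobs(t,(0,120,70),(8,255,255),(235,140,310,215)): w=ray("top",c,.074)-es; print("red top",a,c,w@U*1000+133)
s=vision.camera("side")
for a,r,c in blobs(s,(0,120,70),(8,255,255),(255,170,310,235)): print("red side",a,c)
# clip box: dark blob compare
t0=cv2.imread("pics/top0.png")
for im in(t0,t):
    mm=cv2.inRange(cv2.cvtColor(im,cv2.COLOR_BGR2GRAY),0,45)[180:225,322:352]; print("dark",(np.argwhere(mm).mean(0)+[180,322])[::-1],(mm>0).sum())
```

```text
[0.41208144 0.06813494 0.19054318] [0.66363894 0.07752095 0.79107743]
188 95 blade y 59.37812890991349 x range -25.70767528478151 130.45314141952562
red top 242 [258.09504132 189.9214876 ] 90.95305540448658
red side 104 [270.90384615 198.53846154]
dark [337.57317073 200.66829268] 410
dark [337.61209068 200.71284635] 397
```

Run:
```python
from h import *
P=np.array([.4938,-.1292,.070])
for d in(.130,.131,.132):
    print(d,np.array([276.8,219.7])+proj("side",P+d*U)-proj("side",P))
Q=P+.131*U; print("per mm z",(proj("side",Q+[0,0,.001])-proj("side",Q))[1])
s=vision.camera("side"); 
for a,r,c in blobs(s,(0,120,80),(8,255,255),(255,170,310,235)): print(a,c)
```

```text
0.13 [271.07778362 199.92480136]
0.131 [271.03701782 199.78392034]
0.132 [270.99629797 199.64319809]
per mm z -0.23135303021268783
103 [270.76699029 198.58252427]
```

```bash
python3 -c "
from bench import ctrl; print(ctrl.hand_in())"
```

```text
the job is handed in; nothing more can be done
None
```

I handed the job in at about 20 s: the paddle was bottomed, the jaw pushed about 131 mm until it met the end stop (it stopped moving at 21 N), and in the pictures the paddle had sprung up, the jaw held and the clip box had not moved; the hand-in returned no verdict.

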